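Draw out the docked telescopic brush to its second stop and hold it up

TASK

Two carrot ends lie where the handle of the docked extending brush slides out: put both into the green scraps pot. Then squeeze in the orange button on the brush's collar, pull the handle out past the first stop to the second, and let the button spring out so that it locks. Last, take the brush by its handle without pressing the button, lift it about 10 cm, clear of its dock and roughly level, and finish while still holding it up; leave the onion, pepper mill and egg timer where they stand.

Things in the scene. Friction and masses are not known exactly. Their poses are not given: they have to be found in the camera images.
- dock: White brush dock stuck to the worktop. Origin on the worktop under its saddle (40 mm wide in x, 14 long in y), where the handle's tube rests and slides 27.5 mm up between cheeks 54 mm high. +y along the pole, the way the handle pulls out; +x across it, away from the robot. A flat spine 30 wide, under 8 high, runs 250 mm along -y to the head tray. The brush lifts straight up out of it.
- brush: Extending brush, 0.23 kg: teal head 90 x 31 mm and 16 mm aluminium tube on which the handle slides. Origin at the bristle tips under the head's middle; axes as the dock's; it starts at the middle of the tray's floor, with 3 mm play. Pole axis 34 mm above the origin (40 mm above the worktop). At the second stop it is 390 mm long and balances 180 to 200 mm along +y from the origin.
- handle (a joint): How far the handle is drawn out along the brush's +y, m: 0 = fully in (locked, as it starts), 0.050 = first stop, 0.100 = second stop and hard end of travel. It slides only while the button is pressed in; let go between stops, it slides on until the catch drops into the next stop's slot (play 1.5 mm). Drag 1 to 2 N.
- button (a joint): Orange release button, how far pressed, m: 0 = out (locked when the handle is at a stop), 0.006 = fully in. The catch lets go at 0.0035; spring 4 N rising to 6.4 N. Pinching the collar across x with 20 to 40 N, one finger on the button, presses it flush. If let go between stops it stays part way in until the next stop.
- button_face (a point): Middle of the button's outer face, 18 mm long (y) x 12 mm high, on the pole's axis height, 5 mm proud of the -x (robot's) side of the handle's dark collar. Collar: 34 mm wide (x), 45 long (y), 30 high; its middle is 22 mm from this point along the brush's +x (72.5 mm along +y from the brush's origin when the handle is in). An orange mark on top shows the button's place.
- grip_sleeve (a point): Middle of the handle's dark ribbed sleeve just behind the collar (27 mm diameter, 45 mm long), on the pole's axis, 46 mm along +y from the middle of the button; moves with the handle. A good place to hold the locked brush without touching the button. Behind it the tube is white, 25 mm diameter.
- handle_end (a point): Free end of the handle (teal cap, 28 mm diameter), on the pole's axis, 274 mm along +y from the brush's origin when the handle is in; moves with the handle.
- carrot_a: Carrot end nearer to the handle: orange, standing on its flat cut face, 28 mm across at the bottom, 32 mm at the shoulder (18 mm up), 28 mm high with a short green stalk stub on top to 34 mm; 18 g. Origin: middle of the cut face. z is up.
- carrot_b: Carrot end farther from the handle; same size and origin as carrot_a.
- scraps_pot: Green open scraps pot with a wire bail hanging down, 132 mm across the rim, 88 mm high, inside 105 mm across at the floor (5 mm thick) and 125 mm at the mouth, wall 3.5 mm; 0.6 kg, loose. Origin: middle of its underside.
- onion: Brown onion, about 75 mm, bystander on the robot's right in front. Origin: underside.
- pepper_mill: Wooden pepper mill, 58 mm across and 170 mm high, standing behind the brush. Origin: underside.
- egg_timer: Red and white egg timer, 62 mm across and 59 mm high, standing behind the carrot ends. Origin: underside.
- dock_tray (a point): Middle of the floor of the dock's head tray, 6 mm above the worktop. Tray outside 104 mm (x) by 45 mm (y), walls 4 mm thick and 52 mm high, open on top; its +y wall has a 24 mm wide slot, open upward, for the tube, and holds the head back when the handle is pulled.

How it is judged:
By the outcome, as a careful person would: the job done as asked, in the order asked, and still so for the second after the job is handed in, while the arm keeps its last pose, push and grip.
It also fails if it takes over 67 s, if anything falls off the work surface, if the arm or the gripper's body presses on something with over 40 N, if the wrist force passes 120 N, or if a joint passes its speed limit or range.

ROBOT

A 7-joint arm with a two-finger parallel gripper is mounted at the origin on a cart in front of the work surface, level with it; the furniture and walls round the work are solid. World frame = base frame: x ahead of the robot, y to its left, z up, the work surface at z = 0. Lengths are in m, angles in degrees, forces in N, time in s.
With the tool pointing down it reaches from about 0.425 to 0.875 m from the base axis. Payload 4.7 kg.
Tool frame: the origin (TCP) lies on the centre line of the jaws, within the pads' length; the fingertips stand 14 mm ahead of it and the grasp point (between the pads) lies 5 mm behind it; z points along the fingers, y is the line along which they close (so a half turn about z gives the same grasp; the last joint's range is limited). The gripper opens to 87 mm and grips with 3 to 60 N. Pads are 19 mm wide; open, the fingers measure 117 mm over their backs; the gripper's body (75 mm by 190 mm) begins 51 mm behind the grasp point.
Start: joints at [-70.01, 18.392, -4.016, 83.108, 1.295, 78.541, -3.26], TCP at [0.214, 0.614, 0.237] pointing down, gripper open.
Joint ranges: [-163.93, 163.93], [-17.29, 119.83], [-79.2, 71.16], [3.27, 140.29], [-89.18, 269.18], [5.43, 117.66], [-154.24, 154.24]. Speed limits (degrees/s): [147.25, 147.25, 180, 180, 180, 180, 180].

INTERFACE

Orientations are given as [roll, pitch, yaw] about the fixed x, y, z axes, in that order (R = Rz(yaw) Ry(pitch) Rx(roll)).
In Python, from cell import env gives the robot as it stands.
- The arm moves only by the tool jog_arm, never from a script. Its argument "motion" is a list that holds one entry, the list of rows, each a list of 7 numbers: the shift along the tool's x, y, z in units of 0.1 m (1.0 is 0.1 m), then the turn, a rotation vector about the tool's x, y, z in units of 180 degrees (1.0 is 180 degrees), then the closure, from 0 (fully open) to 1 (shut). A call has 1 to 5 rows; each row is the pose to reach, as a shift and turn from the pose commanded when the call began, along the tool's axes at that moment, turning the shorter way round; what a row does not reach only later rows make up. A row lasts 1/10 s, in which the tool goes at most 50 mm and 8.59 degrees, less where a joint would pass 70% of its speed; a pose out of reach is approached as far as the arm can. A call with a number of a shift or a turn outside -1 to 1 is refused whole. A call with a gripper value outside its range is refused whole. The fingers move at their own pace and stop on an object; "grip_force" is the grip in N (left out, the last holds). Time passes only in rows, so rows that repeat a pose let the fingers close. It gives the time, the measured TCP pose, the force, the opening and the grip force at its end, in the units of the state.
- env.get_obs(): the state, without advancing time (a new reading comes with each control period).
- env.read_camera(name): name is "scene" or "side" or "wrist"; returns (picture, depth): 480x640x3 uint8, red, green, blue; 480x640 float32, m along the optical axis (not along the pixel's ray), 0 where there is no reading.
- env.camera_info(name): a dict with "camera_matrix" (3x3 intrinsics, pixels), "origin" and "orientation" of the camera in the world; the wrist camera has in their place "mount" (4x4, takes a point from camera to tool coordinates, whose origin is the TCP and whose axes are the flange's). Camera axes: x right, y down, z forward; pixel columns grow to the right and rows downward; lengths in m; the calibration is good to about 2 mm. A picture is of the moment at which its call begins: read the wrist's pose just before it. camera_info takes no time and is no camera call.
- env.sign_off(): hands the job in; it is judged then, once.
The state is a dict: "time_s": time; "qpos": joint angles; "joint_velocities": joint speeds; "effort": joint torques, N m; "tool_pos": TCP position; "tool_rot": TCP orientation; "force": force on the tool from outside, world axes, zero at the start; "wrist_torque": the same for the moment, N m; "grip_width": finger opening in m; "grasp_force": force on a finger pad.
Only numpy, scipy, OpenCV 4.12 (cv2) and the standard library are available. Lean on these libraries where they do the work, as an engineer would, in place of code of your own. Each camera call takes 0.05 s, during which the arm holds its last target. There are 200 camera calls.

## Working session

There is one attempt and no reset: what is moved stays moved. The work goes in short steps, Python scripts to look and compute and a tool call to move; the robot and the scene stay as the last step left them, time stands still between calls to the robot, and variables do not carry over. Pictures are saved under pics/ and viewed, at most 10 in all, crops included, and the job is handed in when it is done.

Besides the shell and the picture viewer there is one more tool, called after ">>>" by a JSON object that holds its "fn" and its "kwargs", one argument or row to a line. jog_arm: Moves the arm, as the interface text tells. Shifts and turns lie within -1 to 1; 1 stands for 0.1 m of shift or 180 degrees of turn. Its arguments: {"type":"object","properties":{"motion":{"type":"array","items":{"type":"array","items":{"type":"array","items":{"type":"number"}}}},"grip_force":{"type":"number"}},"required":["motion"]}

```bash
mkdir -p pics; cat > h.py <<'E'
from cell import env
import numpy as np, cv2
from scipy.spatial.transform import Rotation as R
def cam(n):
    o=env.get_obs(); im,d=env.read_camera(n); i=env.camera_info(n); K=np.array(i["camera_matrix"])
    if n=="wrist":
        T=np.eye(4); T[:3,:3]=R.from_euler('xyz',o["tool_rot"],degrees=True).as_matrix(); T[:3,3]=o["tool_pos"]; T=T@np.array(i["mount"])
    else:
        T=np.eye(4); q=np.array(i["orientation"]); T[:3,3]=i["origin"]
        T[:3,:3]=q if q.shape==(3,3) else R.from_euler('xyz',q,degrees=True).as_matrix()
    return im,d,K,T
def cloud(d,K,T):
    v,u=np.mgrid[:480,:640]; p=np.stack([(u-K[0,2])/K[0,0]*d,(v-K[1,2])/K[1,1]*d,d],-1)
    return p@T[:3,:3].T+T[:3,3]
def save(n,im): cv2.imwrite(f"pics/{n}.png",im[:,:,::-1])
E
python3 - <<'E'
from h import *
print(env.get_obs())
for n in("scene","side"):
    im,d,K,T=cam(n); save(n,im); np.savez(n,im=im,d=d,K=K,T=T); print(n,K.round(1).tolist(),T.round(3).tolist(),env.camera_info(n)["orientation"])
E
```

```text
{'time_s': 0.0, 'qpos': array([-70.01006006,  18.43894361,  -4.01470049,  83.17378174,
         1.29462546,  78.54185288,  -3.26144485]), 'joint_velocities': array([ 0.00193389,  0.09981729, -0.00804881, -0.09319661,  0.04811309,
       -0.08656198, -0.09728137]), 'effort': array([-4.45822079e-04, -4.91301155e+01, -4.04478852e-01, -3.12523699e+01,
       -6.41467050e-02,  4.37637186e-02,  1.58241860e-04]), 'tool_pos': array([0.21345205, 0.6133967 , 0.23547252]), 'tool_rot': array([-1.79890641e+02,  5.66614759e-03,  1.60817482e+02]), 'force': array([ 0.38051457, -0.20110159,  0.43678799]), 'wrist_torque': array([-0.02432518,  0.0237239 , -0.00178909]), 'grasp_force': 0.0, 'grip_width': 0.08677689302519548}
scene [[459.7, 0.0, 319.0], [0.0, 459.7, 241.1], [0.0, 0.0, 1.0]] [[0.705, -0.311, 0.637, -0.162], [-0.709, -0.287, 0.644, -0.733], [-0.017, -0.906, -0.423, 0.514], [0.0, 0.0, 0.0, 1.0]] [-115.05005894    0.99929573  -45.13991653]
side [[572.4, 0.0, 324.9], [0.0, 572.4, 248.7], [0.0, 0.0, 1.0]] [[0.908, -0.23, 0.352, 0.036], [-0.42, -0.484, 0.768, -1.197], [-0.006, -0.845, -0.535, 0.871], [0.0, 0.0, 0.0, 1.0]] [-122.370791      0.35664887  -24.83409629]
```

View pics/scene.png

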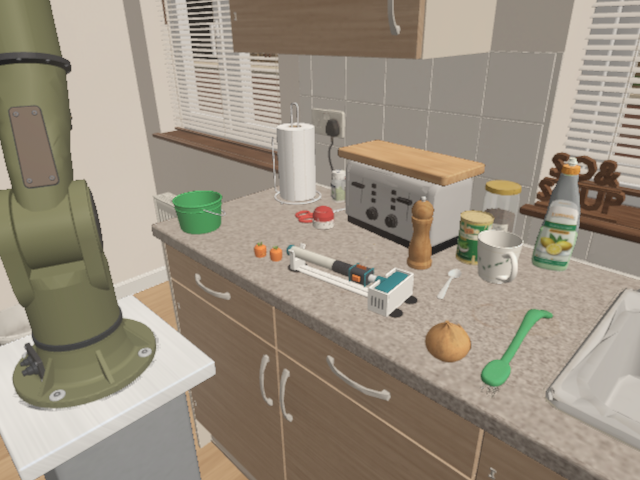

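View pics/side.png

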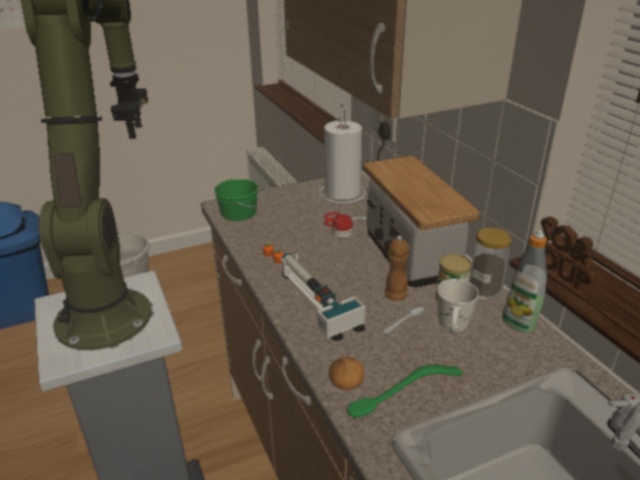

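The scene view shows the pot at (199,212), carrots at (260,249) and (276,254), and the brush from its cap (290,250) to the head (395,290). The button faces the robot side, with its orange mark near (372,277). The side view agrees. Next I measure these.

```bash
python3 - <<'E'
from h import *
for n in("scene","side"):
    z=np.load(n+".npz"); im,d,K,T=[z[k] for k in("im","d","K","T")]; P=cloud(d,K,T)
    hsv=cv2.cvtColor(im,cv2.COLOR_RGB2HSV); ok=(d>0)&(P[...,2]>0.008)&(P[...,2]<0.2)&(P[...,0]>0.2)&(P[...,0]<1.0)
    for c,lo,hi in(("orange",(4,150,120),(16,255,255)),("green",(55,130,40),(80,255,255)),("teal",(82,110,40),(100,255,255)),("red",(172,120,80),(180,255,255))):
        m=(cv2.inRange(hsv,lo,hi)>0)&ok
        k,L,st,ce=cv2.connectedComponentsWithStats(m.astype(np.uint8))
        for j in range(1,k):
            if st[j,4]<8: continue
            p=P[L==j]; print(n,c,ce[j].round(),st[j,4],"med",np.median(p,0).round(4),"lo",np.percentile(p,3,axis=0).round(3),"hi",np.percentile(p,97,axis=0).round(3))
E
```

```text
scene orange [260. 250.] 99 med [0.4469 0.0901 0.0197] lo [0.438 0.084 0.009] hi [0.462 0.101 0.028]
scene orange [276. 253.] 105 med [0.4603 0.0461 0.0203] lo [0.451 0.04  0.009] hi [0.474 0.058 0.028]
scene orange [360. 266.] 18 med [ 0.4914 -0.1936  0.0599] lo [ 0.49  -0.201  0.057] hi [ 0.494 -0.184  0.062]
scene orange [356. 278.] 46 med [ 0.4717 -0.1969  0.0429] lo [ 0.469 -0.204  0.037] hi [ 0.477 -0.188  0.047]
scene green [552. 224.] 32 med [ 0.8529 -0.4307  0.1129] lo [ 0.85  -0.457  0.107] hi [ 0.858 -0.42   0.115]
scene green [481. 228.] 9 med [ 0.7704 -0.3142  0.0934] lo [ 0.766 -0.317  0.088] hi [ 0.772 -0.311  0.096]
scene green [571. 227.] 16 med [ 0.8657 -0.4719  0.1128] lo [ 0.859 -0.475  0.106] hi [ 0.87  -0.462  0.115]
scene green [473. 247.] 73 med [ 0.7622 -0.3058  0.0458] lo [ 0.758 -0.311  0.027] hi [ 0.766 -0.297  0.061]
scene green [553. 262.] 12 med [ 0.8563 -0.453   0.0224] lo [ 0.854 -0.457  0.018] hi [ 0.862 -0.447  0.026]
scene teal [390. 281.] 313 med [ 0.4974 -0.2665  0.0503] lo [ 0.462 -0.281  0.048] hi [ 0.538 -0.245  0.052]
side orange [268. 249.] 71 med [0.4494 0.0862 0.0228] lo [0.44 0.08 0.01] hi [0.463 0.097 0.029]
side orange [277. 256.] 68 med [0.4603 0.0423 0.0248] lo [0.453 0.033 0.01 ] hi [0.476 0.057 0.031]
side orange [318. 298.] 12 med [ 0.4722 -0.2029  0.0451] lo [ 0.47  -0.208  0.041] hi [ 0.476 -0.195  0.048]
side orange [350. 374.] 498 med [ 0.4262 -0.4616  0.0478] lo [ 0.403 -0.474  0.03 ] hi [ 0.453 -0.441  0.064]
side green [238. 191.] 413 med [0.4639 0.4164 0.0617] lo [0.417 0.299 0.032] hi [0.497 0.431 0.088]
side green [241. 212.] 75 med [0.4434 0.308  0.0287] lo [0.424 0.301 0.014] hi [0.463 0.316 0.052]
side green [395. 390.] 722 med [ 0.4717 -0.5306  0.0346] lo [ 0.392 -0.547  0.026] hi [ 0.636 -0.522  0.062]
side teal [340. 309.] 183 med [ 0.4966 -0.2706  0.0508] lo [ 0.464 -0.281  0.048] hi [ 0.534 -0.251  0.054]
```

```bash
python3 - <<'E'
from h import *
from scipy.optimize import least_squares as ls
for n in("scene","side"):
    z=np.load(n+".npz"); im,d,K,T=[z[k] for k in("im","d","K","T")]; P=cloud(d,K,T)
    hsv=cv2.cvtColor(im,cv2.COLOR_RGB2HSV)
    # rim: points near z~0.085
    g=(cv2.inRange(hsv,(50,90,30),(85,255,255))>0)&(d>0)&(P[...,1]>0.2)&(P[...,1]<.5)&(P[...,0]<.65)
    print(n,g.sum(),P[g].max(0).round(3),P[g].min(0).round(3))
    p=P[g&(P[...,2]>0.080)]; r=ls(lambda c:np.hypot(p[:,0]-c[0],p[:,1]-c[1])-c[2],[.45,.36,.064],loss='soft_l1',f_scale=.002); print("rim",len(p),r.x.round(4))
    # handle
    h=(d>0)&(P[...,2]>0.042)&(P[...,2]<0.056)&(P[...,1]>-0.16)&(P[...,1]<0.03)&(abs(P[...,0]-.49)<.04)
    q=P[h]
    for a in np.arange(-.16,.03,.02):
        s=q[(q[:,1]>=a)&(q[:,1]<a+.02)]
        if len(s)>3:
            t=s[s[:,2]>np.percentile(s[:,2],70)]; print(round(a+.01,3),len(s),t.mean(0).round(4),s[:,1].max().round(3))
E
```

```text
scene 1651 [0.516 0.437 0.089] [0.383 0.296 0.002]
rim 261 [0.4493 0.3668 0.0645]
-0.15 70 [ 0.4862 -0.1499  0.0527] -0.14
-0.13 64 [ 0.4826 -0.13    0.0522] -0.12
-0.11 54 [ 0.481  -0.1104  0.0513] -0.1
-0.09 58 [ 0.4787 -0.0911  0.0515] -0.08
-0.07 52 [ 0.4758 -0.0689  0.0518] -0.061
-0.05 51 [ 0.4736 -0.0513  0.0513] -0.04
-0.03 68 [ 0.4689 -0.0282  0.0514] -0.02
-0.01 67 [ 0.4721 -0.0118  0.0525] -0.0
0.01 20 [0.4696 0.0022 0.0527] 0.005
side 1347 [0.556 0.49  0.091] [ 0.385  0.292 -0.001]
rim 184 [0.4491 0.3625 0.0641]
-0.15 52 [ 0.4871 -0.1497  0.0535] -0.14
-0.13 49 [ 0.4828 -0.1329  0.0528] -0.121
-0.11 47 [ 0.48   -0.1111  0.0527] -0.1
-0.09 42 [ 0.4778 -0.0911  0.0531] -0.081
-0.07 43 [ 0.4763 -0.0704  0.0529] -0.06
-0.05 46 [ 0.4742 -0.0515  0.0522] -0.04
-0.03 62 [ 0.4738 -0.0283  0.0531] -0.021
-0.01 52 [ 0.4733 -0.0101  0.0533] -0.0
0.01 7 [0.4704 0.0018 0.053 ] 0.005
```

```bash
cat >> h.py <<'E'
def plan(wps, start=None):
    """wps: (x,y,z,yaw,closure,extra_rows); prints calls as rows in jog units"""
    o=env.get_obs()
    p=np.array(o["tool_pos"]); yaw=o["tool_rot"][2]
    if start is not None: p=np.array(start[:3]); yaw=start[3]
    for w in wps:
        tgt=np.array(w[:3])
        for _ in range(12):
            Rm=R.from_euler('xyz',[180,0,yaw],degrees=True)
            s=Rm.inv().apply(tgt-p)/0.1; a=-((w[3]-yaw+180)%360-180)
            s=s/max(1,abs(s).max()); a=np.clip(a,-42,42)
            s=s.round(3); t=round(a/180,3)
            n=max(1,int(np.ceil(max(np.linalg.norm(s)*2-.02,abs(t)*180/8.59))))
            p=p+Rm.apply(s*.1); yaw-=t*180
            done=np.linalg.norm(tgt-p)<.0006 and abs((w[3]-yaw+180)%360-180)<.3
            print([*map(float,s),0,0,t,w[4]],"x",min(5,n+(w[5] if done else 0)),"->",p.round(4),round(yaw,1))
            if done: break
E
python3 - <<'E'
from h import *
print(np.array(env.camera_info("wrist")["mount"]).round(3).tolist())
plan([(.455,0.03,.26,96,0,1)])
E
```

```text
[[0.0, -0.968, -0.253, 0.068], [1.0, 0.0, -0.001, 0.0], [0.001, -0.253, 0.968, -0.148], [0.0, 0.0, 0.0, 1.0]]
[-0.89, -1.0, -0.052, 0, 0, np.float64(0.233), 0] x 5 -> [0.2647 0.4898 0.2408] 118.9
[-1.0, -0.112, -0.039, 0, 0, np.float64(0.127), 0] x 3 -> [0.3032 0.3968 0.2447] 96.0
[-1.0, 0.296, -0.04, 0, 0, np.float64(0.0), 0] x 3 -> [0.3431 0.3005 0.2487] 96.0
[-1.0, 0.295, -0.04, 0, 0, np.float64(0.0), 0] x 3 -> [0.3829 0.2041 0.2527] 96.0
[-1.0, 0.296, -0.04, 0, 0, np.float64(0.0), 0] x 3 -> [0.4228 0.1078 0.2567] 96.0
[-0.807, 0.238, -0.033, 0, 0, np.float64(0.0), 0] x 3 -> [0.455 0.03  0.26 ] 96.0
```

>>> {"fn": "jog_arm", "kwargs": {
  "motion": [
    [[-0.89, -1, -0.05, 0, 0, 0.233, 0], [-0.89, -1, -0.05, 0, 0, 0.233, 0], [-0.89, -1, -0.05, 0, 0, 0.233, 0], [-0.89, -1, -0.05, 0, 0, 0.233, 0], [-0.89, -1, -0.05, 0, 0, 0.233, 0]]
  ]
}}

```text
time_s: 0.6
tool_pos: [0.2657, 0.4888, 0.2416]
tool_rot: [180.0, -0.0, 118.4]
force: [0.3, -0.0, 0.4]
grip_width: 0.0866
grasp_force: 0.0
```

>>> {"fn": "jog_arm", "kwargs": {
  "motion": [
    [[-1, -0.11, -0.04, 0, 0, 0.127, 0], [-1, -0.11, -0.04, 0, 0, 0.127, 0], [-1, -0.11, -0.04, 0, 0, 0.127, 0]]
  ]
}}

```text
time_s: 0.9
tool_pos: [0.3076, 0.391, 0.2457]
tool_rot: [179.9, 0.2, 95.2]
force: [0.1, 0.7, 0.4]
grip_width: 0.0872
grasp_force: 0.0
```

>>> {"fn": "jog_arm", "kwargs": {
  "motion": [
    [[-1, 0.3, -0.04, 0, 0, 0, 0], [-1, 0.3, -0.04, 0, 0, 0, 0], [-1, 0.3, -0.04, 0, 0, 0, 0]]
  ]
}}

```text
time_s: 1.2
tool_pos: [0.3469, 0.2951, 0.2497]
tool_rot: [180.0, 0.1, 95.5]
force: [-0.2, -0.1, 0.4]
grip_width: 0.087
grasp_force: 0.0
```

>>> {"fn": "jog_arm", "kwargs": {
  "motion": [
    [[-1, 0.3, -0.04, 0, 0, 0, 0], [-1, 0.3, -0.04, 0, 0, 0, 0], [-1, 0.3, -0.04, 0, 0, 0, 0]]
  ]
}}

```text
time_s: 1.5
tool_pos: [0.3866, 0.199, 0.2539]
tool_rot: [179.9, 0.1, 95.5]
force: [-0.1, 0.2, -0.6]
grip_width: 0.087
grasp_force: 0.0
```

>>> {"fn": "jog_arm", "kwargs": {
  "motion": [
    [[-1, 0.3, -0.04, 0, 0, 0, 0], [-1, 0.3, -0.04, 0, 0, 0, 0], [-1, 0.3, -0.04, 0, 0, 0, 0]]
  ]
}}

```text
time_s: 1.8
tool_pos: [0.4264, 0.1027, 0.258]
tool_rot: [179.9, 0.1, 95.5]
force: [0.6, 0.3, 0.3]
grip_width: 0.087
grasp_force: 0.0
```

>>> {"fn": "jog_arm", "kwargs": {
  "motion": [
    [[-0.8, 0.24, -0.03, 0, 0, 0, 0], [-0.8, 0.24, -0.03, 0, 0, 0, 0], [-0.8, 0.24, -0.03, 0, 0, 0, 0]]
  ]
}}

```text
time_s: 2.1
tool_pos: [0.4579, 0.0271, 0.2608]
tool_rot: [179.9, 0.1, 95.6]
force: [-1.0, -0.4, 0.1]
grip_width: 0.0872
grasp_force: 0.0
```

```bash
python3 - <<'E'
from h import *
im,d,K,T=cam("wrist"); save("w1",im); np.savez("w1",im=im,d=d,K=K,T=T); P=cloud(d,K,T)
hsv=cv2.cvtColor(im,cv2.COLOR_RGB2HSV)
m=(cv2.inRange(hsv,(3,150,100),(18,255,255))>0)&(d>0)
k,L,st,ce=cv2.connectedComponentsWithStats(m.astype(np.uint8))
for j in range(1,k):
    if st[j,4]>60:
        p=P[L==j]; 
        s=p[p[:,2]>.012] if len(p[p[:,2]>.012]) else p
        c,r=cv2.minEnclosingCircle((s[:,:2]*1000).astype(np.float32)); print(ce[j].round(),st[j,4],p.min(0).round(4),p.max(0).round(4),np.round(c,1),round(r,1))
E
```

```text
[577.  29.] 75 [0.6876 0.2225 0.003 ] [0.7079 0.2327 0.0117] [697.8 226.7] 10.3
[600.  36.] 85 [0.7095 0.2156 0.0041] [0.7333 0.2314 0.0115] [721.4 223.8] 14.1
[564.  56.] 89 [0.6829 0.1956 0.0045] [0.7051 0.2078 0.0114] [693.5 202. ] 11.6
[553.  66.] 96 [0.6684 0.1863 0.0029] [0.6968 0.1954 0.0108] [682.6 189. ] 14.4
[586.  80.] 344 [0.6971 0.164  0.0041] [0.7401 0.1966 0.0113] [718.7 184.8] 22.0
[542.  93.] 195 [0.6649 0.1493 0.0047] [0.7026 0.1894 0.0116] [685.1 169.5] 26.5
[569. 107.] 68 [0.6996 0.1493 0.0062] [0.7207 0.1598 0.0114] [710.1 157.2] 10.7
[322. 137.] 595 [0.4411 0.0841 0.0165] [0.4694 0.1127 0.0358] [455.4  98.4] 14.6
[331. 180.] 542 [0.4546 0.0415 0.0205] [0.483  0.0693 0.0356] [468.5  55.3] 14.6
```

View pics/w1.png

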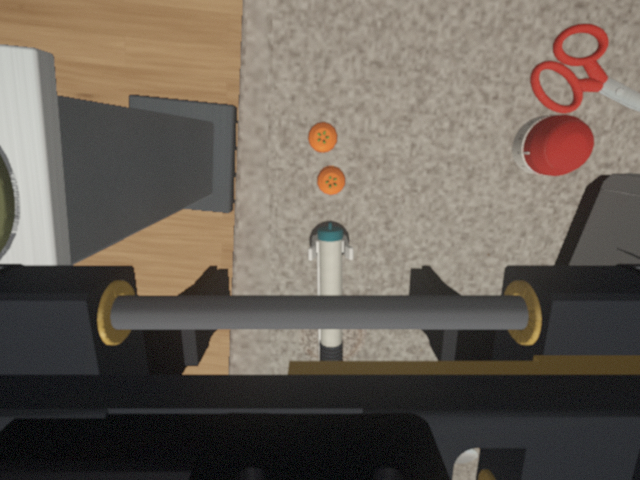

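The wrist view shows carrot b at (322,137), carrot a at (331,180) and the handle cap at (330,232). The pole runs straight up the image. The carrot points agree with the scene camera: a is at (0.4685, 0.055) and b at (0.455, 0.098).

```bash
python3 - <<'E'
from h import *
plan([(.4685,.0553,.119,95.6,0,0),(.4685,.0553,.0195,95.6,0,1),(.4685,.0553,.0195,95.6,1,3),(.4685,.0553,.17,95.6,1,0),(.447,.355,.17,95.6,1,1),(.447,.355,.075,95.6,1,1)])
E
```

```text
[0.169, 0.098, 1.0, 0, 0, np.float64(0.001), 0] x 3 -> [0.4651 0.0479 0.1605] 95.6
[0.07, 0.041, 0.415, 0, 0, np.float64(-0.0), 0] x 1 -> [0.4685 0.0553 0.119 ] 95.6
[0.0, -0.0, 0.995, 0, 0, np.float64(-0.0), 0] x 3 -> [0.4685 0.0553 0.0195] 95.6
[0.0, -0.0, 0.0, 0, 0, np.float64(-0.0), 1] x 4 -> [0.4685 0.0553 0.0195] 95.6
[0.0, -0.0, -1.0, 0, 0, np.float64(-0.0), 1] x 2 -> [0.4685 0.0553 0.1195] 95.6
[0.0, -0.0, -0.505, 0, 0, np.float64(-0.0), 1] x 1 -> [0.4685 0.0553 0.17  ] 95.6
[1.0, 0.026, 0.0, 0, 0, np.float64(-0.0), 1] x 2 -> [0.4614 0.1551 0.17  ] 95.6
[1.0, 0.026, 0.0, 0, 0, np.float64(-0.0), 1] x 2 -> [0.4542 0.2548 0.17  ] 95.6
[1.0, 0.025, 0.0, 0, 0, np.float64(-0.0), 1] x 3 -> [0.447  0.3546 0.17  ] 95.6
[0.004, 0.0, 0.95, 0, 0, np.float64(-0.0), 1] x 3 -> [0.447 0.355 0.075] 95.6
```

>>> {"fn": "jog_arm", "kwargs": {
  "motion": [
    [[0.24, 0.14, 1, 0, 0, 0, 0], [0.24, 0.14, 1, 0, 0, 0, 0], [0.24, 0.14, 1, 0, 0, 0, 0]]
  ]
}}

```text
time_s: 2.45
tool_pos: [0.4635, 0.0593, 0.155]
tool_rot: [-179.4, 0.1, 96.3]
force: [-0.8, -0.3, 0.6]
grip_width: 0.0869
grasp_force: 0.0
```

>>> {"fn": "jog_arm", "kwargs": {
  "motion": [
    [[0, 0, 0.4, 0, 0, 0, 0], [0, 0, 0.8, 0, 0, 0, 0], [0, 0, 1, 0, 0, 0, 0], [0, 0, 1, 0, 0, 0, 0]]
  ]
}}

```text
time_s: 2.85
tool_pos: [0.4661, 0.0574, 0.0591]
tool_rot: [-179.7, 0.1, 96.1]
force: [-0.2, 0.3, 0.5]
grip_width: 0.0871
grasp_force: 0.0
```

>>> {"fn": "jog_arm", "kwargs": {
  "motion": [
    [[0, 0, 0.2, 0, 0, 0, 0], [0, 0, 0.41, 0, 0, 0, 0], [0, 0, 0.41, 0, 0, 0, 0]]
  ]
}}

```text
time_s: 3.15
tool_pos: [0.4676, 0.0575, 0.0197]
tool_rot: [-179.9, -0.0, 96.1]
force: [-1.0, 0.4, -0.3]
grip_width: 0.0871
grasp_force: 0.0
```

>>> {"fn": "jog_arm", "kwargs": {
  "motion": [
    [[-0.02, 0, 0, 0, 0, 0, 0], [-0.02, 0, 0, 0, 0, 0, 1], [-0.02, 0, 0, 0, 0, 0, 1], [-0.02, 0, 0, 0, 0, 0, 1], [-0.02, 0, 0, 0, 0, 0, 1]]
  ],
  "grip_force": 15
}}

```text
time_s: 3.65
tool_pos: [0.4686, 0.0549, 0.02]
tool_rot: [180.0, -0.0, 96.0]
force: [0.2, 0.0, 0.0]
grip_width: 0.0628
grasp_force: 0.0
```

>>> {"fn": "jog_arm", "kwargs": {
  "motion": [
    [[0, 0, 0, 0, 0, 0, 1], [0, 0, 0, 0, 0, 0, 1], [0, 0, 0, 0, 0, 0, 1]]
  ]
}}

```text
time_s: 3.95
tool_pos: [0.4683, 0.0547, 0.0195]
tool_rot: [-180.0, -0.0, 96.0]
force: [-0.2, 0.1, 0.5]
grip_width: 0.0388
grasp_force: 0.0
```

>>> {"fn": "jog_arm", "kwargs": {
  "motion": [
    [[0, 0, -0.3, 0, 0, 0, 1], [0, 0, -0.6, 0, 0, 0, 1], [0, 0, -0.9, 0, 0, 0, 1], [0, 0, -1, 0, 0, 0, 1]]
  ]
}}

```text
time_s: 4.35
tool_pos: [0.4701, 0.0551, 0.1224]
tool_rot: [179.7, -0.1, 96.0]
force: [1.0, 0.5, 0.3]
grip_width: 0.0072
grasp_force: 0.0
```

I lifted before the slow fingers had closed. I'll check the carrot.

>>> {"fn": "jog_arm", "kwargs": {
  "motion": [
    [[0, 0, -1, 0, 0, 0, 0], [0, 0, -1, 0, 0, 0, 0], [0, 0, -1, 0, 0, 0, 0], [0, 0, -1, 0, 0, 0, 0]]
  ]
}}

```text
time_s: 4.75
tool_pos: [0.4687, 0.055, 0.2201]
tool_rot: [179.9, -0.1, 96.0]
force: [-0.3, -0.1, -0.3]
grip_width: 0.0314
grasp_force: 0.0
```

```bash
cat >> h.py <<'E'
def carrots():
    im,d,K,T=cam("wrist"); P=cloud(d,K,T); hsv=cv2.cvtColor(im,cv2.COLOR_RGB2HSV)
    m=(cv2.inRange(hsv,(3,150,100),(18,255,255))>0)&(d>0)&(P[...,0]<.6)
    k,L,st,ce=cv2.connectedComponentsWithStats(m.astype(np.uint8))
    for j in range(1,k):
        if st[j,4]>100:
            p=P[L==j]; c,r=cv2.minEnclosingCircle((p[:,:2]*1000).astype(np.float32)); print(ce[j].round(),st[j,4],p.min(0).round(4),p.max(0).round(4),np.round(c,1),round(r,1))
    return im
E
python3 - <<'E'
from h import *
save("w2",carrots()[60:360,160:500]); print(env.get_obs()["tool_pos"],env.get_obs()["grip_width"])
E
```

```text
[309. 166.] 688 [0.4411 0.0846 0.0168] [0.469  0.113  0.0361] [455.2  98.5] 14.6
[318. 211.] 641 [0.4546 0.0418 0.0181] [0.4826 0.0703 0.0358] [468.6  56.3] 14.6
[0.46778639 0.05477421 0.2187803 ] 0.035260246954245504
```

View pics/w2.png

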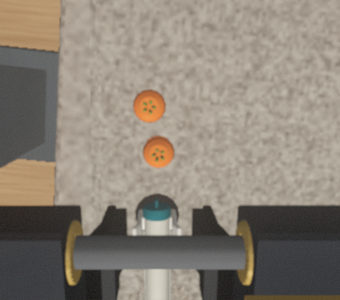

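The carrot is still upright and unmoved, with both at crop pixels (158,152) and (149,106). I'll retry and give the fingers time to close.

>>> {"fn": "jog_arm", "kwargs": {
  "motion": [
    [[0, 0, 0.3, 0, 0, 0, 0.2], [0, 0, 0.6, 0, 0, 0, 0.2], [0, 0, 0.9, 0, 0, 0, 0.2], [0, 0, 1, 0, 0, 0, 0.2], [0, 0, 1, 0, 0, 0, 0.2]]
  ]
}}

```text
time_s: 5.3
tool_pos: [0.4662, 0.0541, 0.1171]
tool_rot: [-179.7, 0.1, 96.0]
force: [-0.5, -0.4, 0.9]
grip_width: 0.0678
grasp_force: 0.0
```

>>> {"fn": "jog_arm", "kwargs": {
  "motion": [
    [[0, 0.01, 0.2, 0, 0, 0, 0.2], [0, 0.01, 0.5, 0, 0, 0, 0.2], [0, 0.01, 0.8, 0, 0, 0, 0.2], [0, 0.01, 1, 0, 0, 0, 0.2], [0, 0.01, 1, 0, 0, 0, 0.3]]
  ]
}}

```text
time_s: 5.8
tool_pos: [0.4679, 0.0545, 0.0182]
tool_rot: [-179.8, 0.1, 96.0]
force: [-0.2, -0.1, -0.8]
grip_width: 0.0668
grasp_force: 0.0
```

>>> {"fn": "jog_arm", "kwargs": {
  "motion": [
    [[0, 0, 0, 0, 0, 0, 1], [0, 0, 0, 0, 0, 0, 1], [0, 0, 0, 0, 0, 0, 1], [0, 0, 0, 0, 0, 0, 1], [0, 0, 0, 0, 0, 0, 1]]
  ]
}}

```text
time_s: 6.3
tool_pos: [0.4697, 0.0551, 0.0202]
tool_rot: [179.9, -0.0, 96.0]
force: [-0.3, 0.4, 3.6]
grip_width: 0.03
grasp_force: 15.1
```

>>> {"fn": "jog_arm", "kwargs": {
  "motion": [
    [[0, 0, 0, 0, 0, 0, 1], [0, 0, 0, 0, 0, 0, 1], [0, 0, 0, 0, 0, 0, 1]]
  ]
}}

```text
time_s: 6.6
tool_pos: [0.4697, 0.0551, 0.0201]
tool_rot: [180.0, -0.0, 96.0]
force: [-1.7, 0.6, 5.7]
grip_width: 0.0303
grasp_force: 15.0
```

>>> {"fn": "jog_arm", "kwargs": {
  "motion": [
    [[0, 0, -0.3, 0, 0, 0, 1], [0, 0, -0.6, 0, 0, 0, 1], [0, 0, -1, 0, 0, 0, 1], [0, 0, -1, 0, 0, 0, 1]]
  ]
}}

```text
time_s: 7.0
tool_pos: [0.4729, 0.0555, 0.1242]
tool_rot: [179.5, -0.2, 96.0]
force: [0.5, 0.3, -0.6]
grip_width: 0.0303
grasp_force: 15.0
```

>>> {"fn": "jog_arm", "kwargs": {
  "motion": [
    [[0, 0, -0.3, 0, 0, 0, 1], [0.5, 0.02, -0.6, 0, 0, 0, 1], [1, 0.04, -0.6, 0, 0, 0, 1], [1, 0.04, -0.6, 0, 0, 0, 1]]
  ]
}}

```text
time_s: 7.4
tool_pos: [0.4618, 0.1615, 0.1799]
tool_rot: [179.9, -0.2, 96.5]
force: [-0.4, -0.7, -1.2]
grip_width: 0.0304
grasp_force: 15.0
```

>>> {"fn": "jog_arm", "kwargs": {
  "motion": [
    [[0.4, 0.04, 0, 0, 0, 0, 1], [0.8, 0.04, 0, 0, 0, 0, 1], [1, 0.04, 0, 0, 0, 0, 1]]
  ]
}}

```text
time_s: 7.7
tool_pos: [0.4547, 0.2579, 0.1783]
tool_rot: [-179.9, -0.0, 96.3]
force: [-0.9, -0.7, -0.5]
grip_width: 0.0302
grasp_force: 15.0
```

>>> {"fn": "jog_arm", "kwargs": {
  "motion": [
    [[0.4, 0.04, 0, 0, 0, 0, 1], [0.8, 0.04, 0, 0, 0, 0, 1], [0.97, 0.04, 0, 0, 0, 0, 1], [0.97, 0.04, 0, 0, 0, 0, 1]]
  ]
}}

```text
time_s: 8.1
tool_pos: [0.4488, 0.3535, 0.1783]
tool_rot: [-179.9, 0.1, 96.3]
force: [0.1, -0.2, -0.5]
grip_width: 0.0306
grasp_force: 15.0
```

```bash
python3 - <<'E'
from h import *
o=env.get_obs();print(o["tool_pos"],o["grip_width"],o["grasp_force"])
im,d,K,T=cam("wrist"); save("w3",im); P=cloud(d,K,T)
hsv=cv2.cvtColor(im,cv2.COLOR_RGB2HSV); g=(cv2.inRange(hsv,(50,90,30),(85,255,255))>0)&(d>0)&(P[...,2]>.078); p=P[g]
from scipy.optimize import least_squares as ls
r=ls(lambda c:np.hypot(p[:,0]-c[0],p[:,1]-c[1])-.0645,[.449,.365],loss='soft_l1',f_scale=.002); print(len(p),r.x,p[:,2].max())
E
```

```text
[0.44881878 0.35345969 0.17833081] 0.03063979524121571 15.000280479434878
5064 [0.45225878 0.36840681] 0.27272039413733196
```

View pics/w3.png

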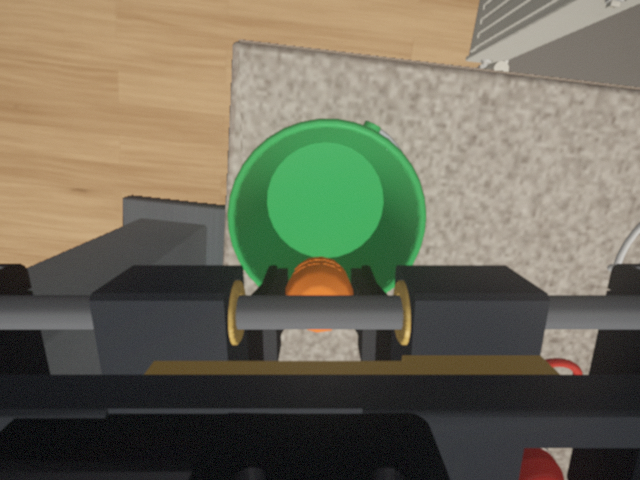

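The picture shows the pot mouth centred near (327,215), with the carrot held at (320,285). Next I lower it and release.

>>> {"fn": "jog_arm", "kwargs": {
  "motion": [
    [[0.05, 0.02, 0.4, 0, 0, 0, 1], [0.05, 0.02, 0.8, 0, 0, 0, 1], [0.05, 0.02, 1, 0, 0, 0, 1], [0.05, 0.02, 1, 0, 0, 0, 1]]
  ]
}}

```text
time_s: 8.55
tool_pos: [0.4504, 0.352, 0.0762]
tool_rot: [-179.7, 0.3, 95.8]
force: [0.0, -0.1, 0.3]
grip_width: 0.0303
grasp_force: 15.0
```

>>> {"fn": "jog_arm", "kwargs": {
  "motion": [
    [[0, 0, 0, 0, 0, 0, 0.45], [0, 0, 0, 0, 0, 0, 0.45], [0, 0, 0, 0, 0, 0, 0.45], [0, 0, 0, 0, 0, 0, 0.45]]
  ]
}}

```text
time_s: 8.95
tool_pos: [0.4523, 0.3571, 0.0809]
tool_rot: [179.9, -0.1, 96.0]
force: [-0.1, 0.4, -0.3]
grip_width: 0.0465
grasp_force: 0.0
```

>>> {"fn": "jog_arm", "kwargs": {
  "motion": [
    [[0, 0, -0.5, 0, 0, 0, 0.45], [0, 0, -1, 0, 0, 0, 0.3], [0, 0, -1, 0, 0, 0, 0.2]]
  ]
}}

```text
time_s: 9.25
tool_pos: [0.4555, 0.3595, 0.1879]
tool_rot: [179.4, -0.5, 96.0]
force: [0.7, 0.6, 1.0]
grip_width: 0.0567
grasp_force: 0.0
```

```bash
python3 - <<'E'
from h import *
carrots()
plan([(.455,.0984,.12,96,.2,1),(.455,.0984,.0195,96,.2,1)])
E
```

```text
[315. 224.] 850 [0.4403 0.3371 0.0053] [0.4695 0.3728 0.0405] [455.  354.9] 18.0
[-1.0, -0.101, 0.249, 0, 0, np.float64(0.0), 0.2] x 3 -> [0.4543 0.258  0.1595] 96.0
[-1.0, -0.101, 0.249, 0, 0, np.float64(0.0), 0.2] x 3 -> [0.4548 0.1575 0.1346] 96.0
[-0.588, -0.06, 0.146, 0, 0, np.float64(0.0), 0.2] x 3 -> [0.455  0.0984 0.12  ] 96.0
[0.0, 0.0, 1.0, 0, 0, np.float64(0.0), 0.2] x 3 -> [0.455  0.0984 0.02  ] 96.0
```

Carrot a is in the pot, on the floor. Carrot b is next.

>>> {"fn": "jog_arm", "kwargs": {
  "motion": [
    [[-0.5, -0.05, 0, 0, 0, 0, 0.2], [-1, -0.1, 0, 0, 0, 0, 0.2], [-1, -0.1, 0, 0, 0, 0, 0.2]]
  ]
}}

```text
time_s: 9.6
tool_pos: [0.4527, 0.2482, 0.1787]
tool_rot: [-179.9, 0.2, 95.5]
force: [0.7, 0.0, 0.5]
grip_width: 0.0688
grasp_force: 0.0
```

>>> {"fn": "jog_arm", "kwargs": {
  "motion": [
    [[-0.5, -0.05, 0, 0, 0, 0, 0.2], [-1, -0.1, 0.2, 0, 0, 0, 0.2], [-1, -0.1, 0.2, 0, 0, 0, 0.2]]
  ]
}}

```text
time_s: 9.9
tool_pos: [0.4513, 0.149, 0.1572]
tool_rot: [-179.7, 0.2, 95.6]
force: [-0.2, -0.5, -0.5]
grip_width: 0.0696
grasp_force: 0.0
```

>>> {"fn": "jog_arm", "kwargs": {
  "motion": [
    [[-0.4, -0.05, 0.2, 0, 0, 0, 0.2], [-0.58, -0.05, 0.4, 0, 0, 0, 0.2], [-0.58, -0.05, 0.4, 0, 0, 0, 0.2], [-0.58, -0.05, 0.4, 0, 0, 0, 0.2], [-0.58, -0.05, 0.4, 0, 0, 0, 0.2]]
  ]
}}

```text
time_s: 10.4
tool_pos: [0.4541, 0.0991, 0.1201]
tool_rot: [179.9, -0.0, 96.1]
force: [0.4, 0.6, -0.2]
grip_width: 0.0697
grasp_force: 0.0
```

```bash
python3 - <<'E'
from h import *
carrots(); plan([(.455,.0984,.0195,96,.2,1)])
E
```

```text
[320. 238.] 1218 [0.4408 0.0854 0.0163] [0.4692 0.1152 0.0359] [455.3 100.3] 15.0
[-0.008, 0.007, 1.0, 0, 0, np.float64(0.001), 0.2] x 2 -> [0.455  0.0984 0.0202] 96.0
[-0.0, -0.0, 0.007, 0, 0, np.float64(-0.0), 0.2] x 2 -> [0.455  0.0984 0.0195] 96.0
```

>>> {"fn": "jog_arm", "kwargs": {
  "motion": [
    [[0, 0.01, 0.3, 0, 0, 0, 0.2], [0, 0.01, 0.6, 0, 0, 0, 0.2], [0, 0.01, 0.85, 0, 0, 0, 0.2], [0, 0.01, 1, 0, 0, 0, 0.2], [0, 0.01, 1, 0, 0, 0, 0.2]]
  ]
}}

```text
time_s: 10.95
tool_pos: [0.4534, 0.0982, 0.0181]
tool_rot: [-179.8, 0.1, 96.1]
force: [-0.1, -0.2, 0.3]
grip_width: 0.0697
grasp_force: 0.0
```

>>> {"fn": "jog_arm", "kwargs": {
  "motion": [
    [[0, 0, 0, 0, 0, 0, 1], [0, 0, 0, 0, 0, 0, 1], [0, 0, 0, 0, 0, 0, 1], [0, 0, 0, 0, 0, 0, 1], [0, 0, 0, 0, 0, 0, 1]]
  ]
}}

```text
time_s: 11.45
tool_pos: [0.4551, 0.0978, 0.0201]
tool_rot: [179.9, -0.0, 96.0]
force: [-1.0, 0.0, -1.3]
grip_width: 0.0373
grasp_force: 0.0
```

>>> {"fn": "jog_arm", "kwargs": {
  "motion": [
    [[0, 0, 0, 0, 0, 0, 1], [0, 0, 0, 0, 0, 0, 1], [0, 0, 0, 0, 0, 0, 1]]
  ]
}}

```text
time_s: 11.75
tool_pos: [0.4549, 0.0976, 0.0198]
tool_rot: [180.0, -0.0, 96.0]
force: [-0.9, 0.5, 2.9]
grip_width: 0.0299
grasp_force: 15.0
```

>>> {"fn": "jog_arm", "kwargs": {
  "motion": [
    [[0, 0, -0.3, 0, 0, 0, 1], [0, 0, -0.6, 0, 0, 0, 1], [0, 0, -1, 0, 0, 0, 1], [0, 0, -1, 0, 0, 0, 1]]
  ]
}}

```text
time_s: 12.15
tool_pos: [0.4583, 0.0985, 0.1242]
tool_rot: [179.5, -0.2, 96.0]
force: [0.8, 0.7, -0.1]
grip_width: 0.0301
grasp_force: 15.0
```

>>> {"fn": "jog_arm", "kwargs": {
  "motion": [
    [[0, 0, -0.3, 0, 0, 0, 1], [0.5, 0.05, -0.6, 0, 0, 0, 1], [1, 0.09, -0.6, 0, 0, 0, 1], [1, 0.09, -0.6, 0, 0, 0, 1]]
  ]
}}

```text
time_s: 12.55
tool_pos: [0.4522, 0.2047, 0.1799]
tool_rot: [179.9, -0.2, 96.5]
force: [-0.4, -1.0, 0.0]
grip_width: 0.03
grasp_force: 15.0
```

>>> {"fn": "jog_arm", "kwargs": {
  "motion": [
    [[0.4, 0.04, 0, 0, 0, 0, 1], [0.8, 0.07, 0, 0, 0, 0, 1], [1, 0.09, 0, 0, 0, 0, 1]]
  ]
}}

```text
time_s: 12.85
tool_pos: [0.4502, 0.3017, 0.1783]
tool_rot: [-179.9, -0.0, 96.2]
force: [0.2, 1.3, -0.8]
grip_width: 0.0301
grasp_force: 15.0
```

>>> {"fn": "jog_arm", "kwargs": {
  "motion": [
    [[0.4, 0.04, 0, 0, 0, 0, 1], [0.7, 0.07, 0, 0, 0, 0, 1], [0.72, 0.07, 0, 0, 0, 0, 1], [0.72, 0.07, 0, 0, 0, 0, 1]]
  ]
}}

```text
time_s: 13.25
tool_pos: [0.4509, 0.37, 0.1784]
tool_rot: [-179.9, 0.1, 96.1]
force: [0.5, -0.5, -0.4]
grip_width: 0.0301
grasp_force: 15.0
```

>>> {"fn": "jog_arm", "kwargs": {
  "motion": [
    [[0.04, 0, 0.4, 0, 0, 0, 1], [0.04, 0, 0.8, 0, 0, 0, 1], [0.04, 0, 0.95, 0, 0, 0, 1], [0.04, 0, 0.95, 0, 0, 0, 1]]
  ]
}}

```text
time_s: 13.65
tool_pos: [0.4498, 0.3716, 0.0823]
tool_rot: [-179.8, 0.2, 95.9]
force: [-0.6, -0.1, -0.2]
grip_width: 0.0302
grasp_force: 15.0
```

>>> {"fn": "jog_arm", "kwargs": {
  "motion": [
    [[0, 0, 0, 0, 0, 0, 0.45], [0, 0, 0, 0, 0, 0, 0.45], [0, 0, 0, 0, 0, 0, 0.45], [0, 0, 0, 0, 0, 0, 0.45]]
  ]
}}

```text
time_s: 14.05
tool_pos: [0.4513, 0.3752, 0.0859]
tool_rot: [179.9, -0.1, 96.0]
force: [-0.1, -0.4, -0.5]
grip_width: 0.0466
grasp_force: 0.0
```

>>> {"fn": "jog_arm", "kwargs": {
  "motion": [
    [[0, 0, -0.5, 0, 0, 0, 0.45], [0, 0, -1, 0, 0, 0, 0.3], [0, 0, -1, 0, 0, 0, 0]]
  ]
}}

```text
time_s: 14.35
tool_pos: [0.4545, 0.3776, 0.193]
tool_rot: [179.4, -0.5, 96.0]
force: [0.7, 0.9, 0.9]
grip_width: 0.0571
grasp_force: 0.0
```

```bash
python3 - <<'E'
from h import *
save("w4",carrots()[100:400,160:500])
plan([(.47,.06,.22,96,0,1)])
E
```

```text
[348. 213.] 969 [0.4673 0.3735 0.0074] [0.5003 0.4022 0.0377] [482.7 387.5] 17.7
[314. 242.] 805 [0.4404 0.3349 0.0039] [0.4701 0.3726 0.041 ] [455.6 353.7] 19.0
[-1.0, -0.051, -0.096, 0, 0, np.float64(0.0), 0] x 2 -> [0.4583 0.2765 0.1991] 96.0
[-1.0, -0.051, -0.097, 0, 0, np.float64(0.0), 0] x 2 -> [0.4637 0.1765 0.2088] 96.0
[-1.0, -0.051, -0.096, 0, 0, np.float64(0.0), 0] x 2 -> [0.4692 0.0765 0.2184] 96.0
[-0.165, -0.009, -0.016, 0, 0, np.float64(0.0), 0] x 2 -> [0.47 0.06 0.22] 96.0
```

View pics/w4.png

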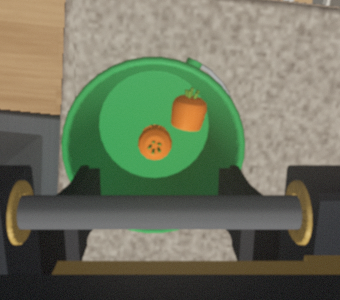

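Both carrot ends lie inside the pot, at crop pixels (155,145) and (188,110). Next I check the pepper mill clearance and fly to view the brush.

```bash
python3 - <<'E'
from h import *
for n,b in(("scene",(395,450,200,275)),("side",(380,415,240,305))):
    z=np.load(n+".npz"); im,d,K,T=[z[k] for k in("im","d","K","T")]; P=cloud(d,K,T)
    hsv=cv2.cvtColor(im,cv2.COLOR_RGB2HSV)
    m=np.zeros(d.shape,bool); m[b[2]:b[3],b[0]:b[1]]=1
    m&=(cv2.inRange(hsv,(5,90,40),(22,255,255))>0)&(d>0)&(P[...,2]>.01)&(P[...,0]<.75)&(P[...,0]>.52)
    print(n,m.sum())
    for h in(.03,.06,.1,.14):
        p=P[m&(abs(P[...,2]-h)<.012)]
        if len(p): print(h,len(p),np.percentile(p,5,axis=0).round(3),np.percentile(p,95,axis=0).round(3))
plan([(.458,.06,.25,96,0,1),(.48,-.26,.25,96,0,1)],start=(.4513,.3752,.1855,96))
E
```

```text
scene 1275
0.03 201 [ 0.652 -0.24   0.019] [ 0.683 -0.203  0.041]
0.06 218 [ 0.655 -0.236  0.049] [ 0.683 -0.201  0.071]
0.1 150 [ 0.656 -0.234  0.089] [ 0.68  -0.207  0.111]
0.14 234 [ 0.654 -0.236  0.13 ] [ 0.683 -0.203  0.151]
side 1104
0.03 158 [ 0.653 -0.244  0.019] [ 0.718 -0.207  0.041]
0.06 181 [ 0.655 -0.24   0.049] [ 0.696 -0.213  0.07 ]
0.1 109 [ 0.657 -0.238  0.09 ] [ 0.708 -0.205  0.111]
0.14 210 [ 0.654 -0.24   0.129] [ 0.692 -0.208  0.151]
[-1.0, -0.084, -0.205, 0, 0, np.float64(0.0), 0] x 3 -> [0.4534 0.2749 0.206 ] 96.0
[-1.0, -0.084, -0.205, 0, 0, np.float64(-0.0), 0] x 3 -> [0.4555 0.1745 0.2265] 96.0
[-1.0, -0.083, -0.206, 0, 0, np.float64(-0.0), 0] x 3 -> [0.4577 0.0742 0.2471] 96.0
[-0.142, -0.012, -0.029, 0, 0, np.float64(-0.0), 0] x 2 -> [0.458 0.06  0.25 ] 96.0
[-1.0, -0.036, -0.0, 0, 0, np.float64(-0.0), 0] x 2 -> [ 0.4649 -0.0399  0.25  ] 96.0
[-1.0, -0.036, -0.0, 0, 0, np.float64(-0.0), 0] x 2 -> [ 0.4717 -0.1397  0.25  ] 96.0
[-1.0, -0.036, -0.0, 0, 0, np.float64(-0.0), 0] x 2 -> [ 0.4786 -0.2395  0.25  ] 96.0
[-0.205, -0.008, -0.0, 0, 0, np.float64(-0.0), 0] x 2 -> [ 0.48 -0.26  0.25] 96.0
```

>>> {"fn": "jog_arm", "kwargs": {
  "motion": [
    [[-0.5, -0.04, -0.1, 0, 0, 0, 0], [-1, -0.08, -0.2, 0, 0, 0, 0], [-1, -0.08, -0.2, 0, 0, 0, 0]]
  ]
}}

```text
time_s: 14.7
tool_pos: [0.455, 0.2672, 0.2051]
tool_rot: [180.0, 0.1, 95.5]
force: [1.1, -0.0, 0.8]
grip_width: 0.0827
grasp_force: 0.0
```

>>> {"fn": "jog_arm", "kwargs": {
  "motion": [
    [[-0.5, -0.04, -0.1, 0, 0, 0, 0], [-1, -0.08, -0.2, 0, 0, 0, 0]]
  ]
}}

```text
time_s: 14.9
tool_pos: [0.4547, 0.1758, 0.2232]
tool_rot: [-179.9, 0.1, 96.2]
force: [0.4, -0.7, 0.5]
grip_width: 0.0864
grasp_force: 0.0
```

>>> {"fn": "jog_arm", "kwargs": {
  "motion": [
    [[-0.5, -0.04, -0.1, 0, 0, 0, 0], [-1, -0.08, -0.2, 0, 0, 0, 0]]
  ]
}}

```text
time_s: 15.1
tool_pos: [0.4574, 0.0767, 0.2432]
tool_rot: [-179.9, -0.0, 96.1]
force: [0.4, 0.3, -1.3]
grip_width: 0.0871
grasp_force: 0.0
```

>>> {"fn": "jog_arm", "kwargs": {
  "motion": [
    [[-0.5, -0.02, 0, 0, 0, 0, 0], [-1, -0.04, 0, 0, 0, 0, 0]]
  ]
}}

```text
time_s: 15.3
tool_pos: [0.4643, -0.023, 0.2434]
tool_rot: [180.0, -0.1, 96.1]
force: [0.1, 0.5, 0.2]
grip_width: 0.0868
grasp_force: 0.0
```

>>> {"fn": "jog_arm", "kwargs": {
  "motion": [
    [[-0.5, -0.02, 0, 0, 0, 0, 0], [-1, -0.04, 0, 0, 0, 0, 0]]
  ]
}}

```text
time_s: 15.5
tool_pos: [0.4706, -0.1228, 0.2432]
tool_rot: [180.0, -0.1, 96.1]
force: [1.6, 1.0, 0.4]
grip_width: 0.0875
grasp_force: 0.0
```

>>> {"fn": "jog_arm", "kwargs": {
  "motion": [
    [[-0.5, -0.02, 0, 0, 0, 0, 0], [-1, -0.04, 0, 0, 0, 0, 0], [-1, -0.04, 0, 0, 0, 0, 0], [-1, -0.04, 0, 0, 0, 0, 0], [-1, -0.04, 0, 0, 0, 0, 0]]
  ]
}}

```text
time_s: 16.0
tool_pos: [0.4778, -0.2194, 0.243]
tool_rot: [-179.9, -0.1, 96.1]
force: [0.3, 0.5, 0.1]
grip_width: 0.087
grasp_force: 0.0
```

```bash
python3 - <<'E'
from h import *
print(env.get_obs()["tool_pos"],env.get_obs()["tool_rot"])
im,d,K,T=cam("wrist"); save("w5",im); np.savez("w5",im=im,d=d,K=K,T=T); P=cloud(d,K,T)
hsv=cv2.cvtColor(im,cv2.COLOR_RGB2HSV)
m=(cv2.inRange(hsv,(3,150,100),(18,255,255))>0)&(d>0)&(P[...,0]<.56)
k,L,st,ce=cv2.connectedComponentsWithStats(m.astype(np.uint8))
for j in range(1,k):
    if st[j,4]>20: p=P[L==j]; print(ce[j].round(),st[j,4],p.mean(0).round(4),p.min(0).round(4),p.max(0).round(4))
for a in np.arange(-.24,.02,.02):
    q=P[(d>0)&(P[...,2]>.036)&(P[...,2]<.062)&(abs(P[...,0]-.485)<.035)&(abs(P[...,1]-a)<.01)]
    if len(q)>20: print(round(a,2),len(q),np.percentile(q[:,0],[2,98]).round(4),q.mean(0).round(4),q[:,2].max().round(4))
E
```

```text
[ 0.4777725  -0.21943736  0.24296244] [-1.79948005e+02 -6.25011347e-02  9.61286798e+01]
[319. 188.] 83 [ 0.4754 -0.1948  0.0467] [ 0.4727 -0.2032  0.0442] [ 0.478  -0.1867  0.0512]
[340. 191.] 29 [ 0.4945 -0.1939  0.0623] [ 0.4931 -0.2031  0.0613] [ 0.4958 -0.183   0.0635]
-0.24 810 [0.4526 0.5186] [ 0.4915 -0.2427  0.0478] 0.0541
-0.22 377 [0.4801 0.509 ] [ 0.4954 -0.2187  0.0497] 0.0581
-0.2 827 [0.4728 0.5113] [ 0.4926 -0.1998  0.0539] 0.0619
-0.18 804 [0.4745 0.5086] [ 0.4918 -0.1801  0.0541] 0.0619
-0.16 621 [0.4773 0.503 ] [ 0.4899 -0.1599  0.0509] 0.0553
-0.14 658 [0.4751 0.501 ] [ 0.4878 -0.14    0.0509] 0.0556
-0.12 648 [0.4737 0.4981] [ 0.4854 -0.12    0.0501] 0.0547
-0.1 657 [0.4715 0.4951] [ 0.483  -0.0999  0.05  ] 0.0546
-0.08 696 [0.4692 0.4933] [ 0.4809 -0.0799  0.0498] 0.0545
-0.06 735 [0.467  0.4908] [ 0.4786 -0.0599  0.0499] 0.0543
-0.04 551 [0.4651 0.4888] [ 0.477  -0.0426  0.0497] 0.0549
```

View pics/w5.png

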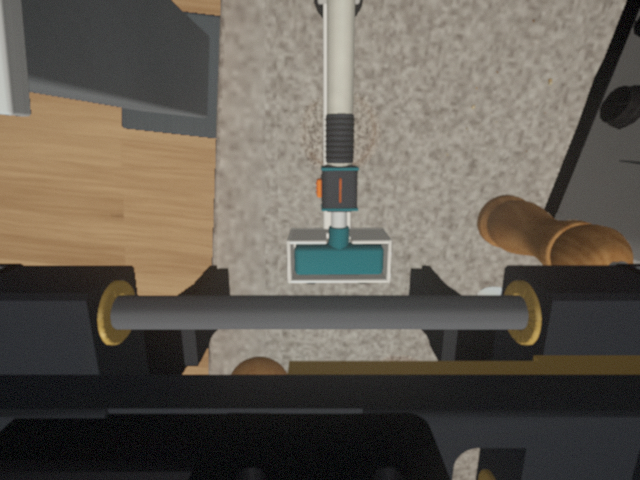

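The wrist view shows the collar at (340,188), with the button on the robot's side at (319,188) and the mark at (340,191). The sleeve is at (340,138), the tray and head at (338,260), and the pepper mill is well clear. The collar's middle is about (0.494, -0.1935) and the axis yaw about 96.3°.

>>> {"fn": "jog_arm", "kwargs": {
  "motion": [
    [[0.24, 0.19, 0.4, 0, 0, 0, 0], [0.24, 0.19, 0.8, 0, 0, 0, 0], [0.24, 0.19, 1, 0, 0, 0, 0], [0.24, 0.19, 1, 0, 0, 0, 0]]
  ]
}}

```text
time_s: 16.45
tool_pos: [0.4921, -0.1924, 0.1407]
tool_rot: [-179.7, -0.1, 96.2]
force: [0.4, 0.6, -0.3]
grip_width: 0.0868
grasp_force: 0.0
```

>>> {"fn": "jog_arm", "kwargs": {
  "motion": [
    [[0, 0, 0.3, 0, 0, 0, 0], [0, 0, 0.5, 0, 0, 0, 0], [0, 0, 0.6, 0, 0, 0, 0], [0, 0, 0.6, 0, 0, 0, 0], [0, 0, 0.6, 0, 0, 0, 0]]
  ]
}}

```text
time_s: 16.95
tool_pos: [0.495, -0.1953, 0.085]
tool_rot: [179.9, 0.0, 96.0]
force: [0.7, -0.1, 0.4]
grip_width: 0.087
grasp_force: 0.0
```

```bash
python3 - <<'E'
from h import *
print(env.get_obs()["tool_pos"],env.get_obs()["tool_rot"])
plan([(.4938,-.1935,.035,96.2,0,1)])
E
```

```text
[ 0.49500225 -0.19531587  0.08496218] [1.79888370e+02 1.35739391e-02 9.60450809e+01]
[0.019, -0.01, 0.5, 0, 0, np.float64(-0.001), 0] x 2 -> [ 0.4938 -0.1935  0.035 ] 96.2
```

>>> {"fn": "jog_arm", "kwargs": {
  "motion": [
    [[0.02, -0.01, 0.2, 0, 0, 0, 0], [0.02, -0.01, 0.4, 0, 0, 0, 0.2], [0.02, -0.01, 0.5, 0, 0, 0, 0.3], [0.02, -0.01, 0.5, 0, 0, 0, 0.4], [0.02, -0.01, 0.5, 0, 0, 0, 0.4]]
  ],
  "grip_force": 30
}}

```text
time_s: 17.45
tool_pos: [0.4936, -0.1938, 0.0347]
tool_rot: [179.9, 0.0, 96.0]
force: [-0.1, 0.4, 0.7]
grip_width: 0.0627
grasp_force: 0.0
```

>>> {"fn": "jog_arm", "kwargs": {
  "motion": [
    [[0, 0, 0, 0, 0, 0, 1], [0, 0, 0, 0, 0, 0, 1], [0, 0, 0, 0, 0, 0, 1], [0, 0, 0, 0, 0, 0, 1], [0, 0, 0, 0, 0, 0, 1]]
  ]
}}

```text
time_s: 17.95
tool_pos: [0.4937, -0.1935, 0.0342]
tool_rot: [179.9, 0.0, 96.0]
force: [0.7, 0.2, 3.8]
grip_width: 0.0337
grasp_force: 30.0
```

>>> {"fn": "jog_arm", "kwargs": {
  "motion": [
    [[0, 0, 0, 0, 0, 0, 1], [0, 0, 0, 0, 0, 0, 1], [0, 0, 0, 0, 0, 0, 1]]
  ]
}}

```text
time_s: 18.25
tool_pos: [0.4936, -0.1935, 0.0342]
tool_rot: [179.9, 0.0, 96.0]
force: [0.9, -0.0, 5.7]
grip_width: 0.0336
grasp_force: 30.0
```

The button is flush: the opening is 33.6 mm. Now I pull.

>>> {"fn": "jog_arm", "kwargs": {
  "motion": [
    [[0.1, 0, 0, 0, 0, 0, 1], [0.22, 0, 0, 0, 0, 0, 1], [0.34, 0, 0, 0, 0, 0, 1], [0.46, 0, 0, 0, 0, 0, 1], [0.5, 0, 0, 0, 0, 0, 1]]
  ]
}}

```text
time_s: 18.75
tool_pos: [0.4874, -0.1434, 0.0341]
tool_rot: [-180.0, 0.1, 96.1]
force: [0.0, -4.6, 6.8]
grip_width: 0.0339
grasp_force: 30.0
```

>>> {"fn": "jog_arm", "kwargs": {
  "motion": [
    [[0.12, 0, 0, 0, 0, 0, 1], [0.24, 0, 0, 0, 0, 0, 1], [0.36, 0, 0, 0, 0, 0, 1], [0.46, 0, 0, 0, 0, 0, 1], [0.48, 0, 0, 0, 0, 0, 1]]
  ]
}}

```text
time_s: 19.25
tool_pos: [0.4822, -0.0963, 0.0341]
tool_rot: [-180.0, 0.1, 96.0]
force: [0.6, -5.3, 8.5]
grip_width: 0.0339
grasp_force: 30.0
```

>>> {"fn": "jog_arm", "kwargs": {
  "motion": [
    [[0.01, 0, 0, 0, 0, 0, 1], [0.02, 0, 0, 0, 0, 0, 1], [0.02, 0, 0, 0, 0, 0, 1]]
  ]
}}

```text
time_s: 19.55
tool_pos: [0.482, -0.0951, 0.0341]
tool_rot: [-180.0, 0.1, 96.0]
force: [-0.4, -5.9, 7.3]
grip_width: 0.0339
grasp_force: 30.0
```

>>> {"fn": "jog_arm", "kwargs": {
  "motion": [
    [[0.01, 0, 0, 0, 0, 0, 1], [0.02, 0, 0, 0, 0, 0, 1], [0.02, 0, 0, 0, 0, 0, 1]]
  ]
}}

```text
time_s: 19.85
tool_pos: [0.4819, -0.0932, 0.0341]
tool_rot: [-180.0, 0.1, 96.0]
force: [0.6, -6.0, 7.0]
grip_width: 0.0338
grasp_force: 30.0
```

>>> {"fn": "jog_arm", "kwargs": {
  "motion": [
    [[0.01, 0, 0, 0, 0, 0, 1], [0.015, 0, 0, 0, 0, 0, 1], [0.015, 0, 0, 0, 0, 0, 1]]
  ]
}}

```text
time_s: 20.15
tool_pos: [0.4817, -0.0921, 0.0341]
tool_rot: [180.0, 0.1, 96.0]
force: [0.7, -6.1, 7.7]
grip_width: 0.0339
grasp_force: 30.0
```

>>> {"fn": "jog_arm", "kwargs": {
  "motion": [
    [[0.01, 0, 0, 0, 0, 0, 1], [0.015, 0, 0, 0, 0, 0, 1], [0.015, 0, 0, 0, 0, 0, 1]]
  ]
}}

```text
time_s: 20.45
tool_pos: [0.4817, -0.0918, 0.0341]
tool_rot: [180.0, 0.3, 95.9]
force: [1.2, -9.0, 5.3]
grip_width: 0.0338
grasp_force: 30.0
```

>>> {"fn": "jog_arm", "kwargs": {
  "motion": [
    [[0.01, 0, 0, 0, 0, 0, 1], [0.015, 0, 0, 0, 0, 0, 1], [0.015, 0, 0, 0, 0, 0, 1]]
  ]
}}

```text
time_s: 20.75
tool_pos: [0.4817, -0.0915, 0.0341]
tool_rot: [179.9, 0.4, 95.9]
force: [1.4, -12.2, 5.0]
grip_width: 0.0334
grasp_force: 30.0
```

The hard stop is reached: the force is rising and travel has ended after about 102.5 mm, including play. Now I open.

>>> {"fn": "jog_arm", "kwargs": {
  "motion": [
    [[0, 0, 0, 0, 0, 0, 0.3], [0, 0, 0, 0, 0, 0, 0.3], [0, 0, 0, 0, 0, 0, 0.1], [0, 0, 0, 0, 0, 0, 0], [0, 0, 0, 0, 0, 0, 0]]
  ]
}}

```text
time_s: 21.25
tool_pos: [0.4814, -0.0866, 0.0334]
tool_rot: [-180.0, -0.0, 96.1]
force: [-0.1, -0.0, 0.1]
grip_width: 0.0658
grasp_force: 0.0
```

>>> {"fn": "jog_arm", "kwargs": {
  "motion": [
    [[0, 0, -0.5, 0, 0, 0, 0], [0, 0, -1, 0, 0, 0, 0], [0, 0, -1, 0, 0, 0, 0]]
  ]
}}

```text
time_s: 21.55
tool_pos: [0.486, -0.088, 0.1394]
tool_rot: [179.4, -0.1, 96.0]
force: [0.1, 0.9, -0.3]
grip_width: 0.0849
grasp_force: 0.0
```

>>> {"fn": "jog_arm", "kwargs": {
  "motion": [
    [[-0.15, 0, -0.5, 0, 0, 0, 0], [-0.3, 0, -1, 0, 0, 0, 0], [-0.3, 0, -1, 0, 0, 0, 0], [-0.3, 0, -1, 0, 0, 0, 0], [-0.3, 0, -1, 0, 0, 0, 0]]
  ]
}}

```text
time_s: 22.05
tool_pos: [0.484, -0.1164, 0.2322]
tool_rot: [-179.9, -0.0, 96.1]
force: [-0.4, -0.5, -0.0]
grip_width: 0.0865
grasp_force: 0.0
```

```bash
python3 - <<'E'
from h import *
print(env.get_obs()["tool_pos"],env.get_obs()["tool_rot"])
im,d,K,T=cam("wrist"); save("w6",im); P=cloud(d,K,T)
hsv=cv2.cvtColor(im,cv2.COLOR_RGB2HSV)
m=(cv2.inRange(hsv,(3,150,100),(18,255,255))>0)&(d>0)&(P[...,0]<.56)
k,L,st,ce=cv2.connectedComponentsWithStats(m.astype(np.uint8))
for j in range(1,k):
    if st[j,4]>20: p=P[L==j]; print(ce[j].round(),st[j,4],p.mean(0).round(4),p.min(0).round(4),p.max(0).round(4))
for a in np.arange(-.12,.12,.02):
    q=P[(d>0)&(P[...,2]>.036)&(P[...,2]<.062)&(abs(P[...,0]-.475)<.035)&(abs(P[...,1]-a)<.01)]
    if len(q)>20: print(round(a,2),len(q),np.percentile(q[:,0],[2,98]).round(4),q.mean(0).round(4),q[:,2].max().round(4))
E
```

```text
[ 0.48395402 -0.11640222  0.23221342] [-1.79876741e+02 -4.60431442e-02  9.60671561e+01]
[299. 189.] 75 [ 0.4631 -0.0933  0.0468] [ 0.4604 -0.1013  0.0445] [ 0.4655 -0.0853  0.0504]
-0.12 361 [0.4681 0.4938] [ 0.4839 -0.1195  0.0482] 0.0571
-0.1 852 [0.4614 0.4989] [ 0.481  -0.0997  0.0541] 0.0618
-0.08 860 [0.462  0.4969] [ 0.4797 -0.08    0.0543] 0.0619
-0.06 673 [0.4652 0.4918] [ 0.4786 -0.06    0.0508] 0.0562
-0.04 700 [0.4631 0.4888] [ 0.4759 -0.0399  0.0509] 0.0558
-0.02 1007 [0.4519 0.4963] [ 0.4734 -0.0192  0.0506] 0.0561
0.0 736 [0.4593 0.4926] [ 4.72e-01 -2.00e-04  5.00e-02] 0.0558
0.02 725 [0.4575 0.4807] [0.4691 0.0201 0.05  ] 0.0542
0.04 773 [0.4547 0.4784] [0.4666 0.0402 0.0499] 0.0549
0.06 476 [0.4532 0.4764] [0.4653 0.056  0.0497] 0.0545
```

View pics/w6.png

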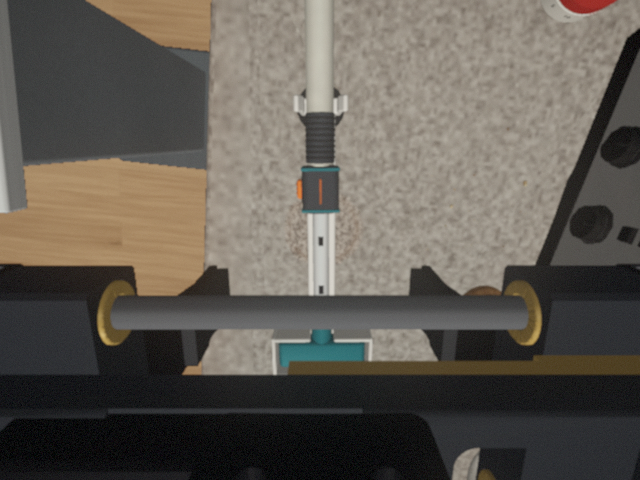

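The picture shows the button standing out again at (299,189). The collar is at (320,190), and the free slots are at (320,240) and (320,290). The sleeve is at (320,138) and the saddle cheeks at (320,104). I'll grip the sleeve near its collar end, at about (0.477, -0.053).

```bash
python3 - <<'E'
from h import *
plan([(.4773,-.053,.132,96.2,0,1),(.4773,-.053,.035,96.2,0,1)])
E
```

```text
[0.637, 0.003, 0.999, 0, 0, np.float64(-0.001), 0] x 4 -> [ 0.4773 -0.053   0.132 ] 96.3
[0.0, -0.0, 0.97, 0, 0, np.float64(0.0), 0] x 3 -> [ 0.4773 -0.053   0.035 ] 96.3
```

>>> {"fn": "jog_arm", "kwargs": {
  "motion": [
    [[0.3, 0, 0.5, 0, 0, 0, 0], [0.6, 0, 0.9, 0, 0, 0, 0], [0.64, 0, 1, 0, 0, 0, 0], [0.64, 0, 1, 0, 0, 0, 0], [0.64, 0, 1, 0, 0, 0, 0]]
  ]
}}

```text
time_s: 22.6
tool_pos: [0.4776, -0.0541, 0.1332]
tool_rot: [-179.9, 0.1, 96.0]
force: [-0.0, -0.1, 0.1]
grip_width: 0.087
grasp_force: 0.0
```

>>> {"fn": "jog_arm", "kwargs": {
  "motion": [
    [[0, 0, 0.2, 0, 0, 0, 0], [0, 0, 0.4, 0, 0, 0, 0], [0, 0, 0.5, 0, 0, 0, 0], [0, 0, 0.5, 0, 0, 0, 0], [0, 0, 0.5, 0, 0, 0, 0]]
  ]
}}

```text
time_s: 23.1
tool_pos: [0.4788, -0.0543, 0.0846]
tool_rot: [179.9, 0.0, 96.0]
force: [0.0, -0.0, 0.3]
grip_width: 0.0869
grasp_force: 0.0
```

>>> {"fn": "jog_arm", "kwargs": {
  "motion": [
    [[0.01, -0.02, 0.2, 0, 0, 0, 0], [0.01, -0.02, 0.4, 0, 0, 0, 0], [0.01, -0.02, 0.5, 0, 0, 0, 0.3], [0.01, -0.02, 0.5, 0, 0, 0, 0.4], [0.01, -0.02, 0.5, 0, 0, 0, 0.5]]
  ],
  "grip_force": 50
}}

```text
time_s: 23.6
tool_pos: [0.4768, -0.0531, 0.0345]
tool_rot: [179.9, 0.0, 96.0]
force: [-1.0, 0.2, 0.0]
grip_width: 0.0704
grasp_force: 0.0
```

>>> {"fn": "jog_arm", "kwargs": {
  "motion": [
    [[0, 0, 0, 0, 0, 0, 1], [0, 0, 0, 0, 0, 0, 1], [0, 0, 0, 0, 0, 0, 1], [0, 0, 0, 0, 0, 0, 1], [0, 0, 0, 0, 0, 0, 1]]
  ]
}}

```text
time_s: 24.1
tool_pos: [0.4761, -0.0528, 0.0338]
tool_rot: [180.0, -0.0, 96.0]
force: [0.5, 0.5, -0.8]
grip_width: 0.0317
grasp_force: 0.0
```

>>> {"fn": "jog_arm", "kwargs": {
  "motion": [
    [[0, 0, 0, 0, 0, 0, 1], [0, 0, 0, 0, 0, 0, 1], [0, 0, 0, 0, 0, 0, 1], [0, 0, 0, 0, 0, 0, 1]]
  ]
}}

```text
time_s: 24.5
tool_pos: [0.4765, -0.0529, 0.0338]
tool_rot: [179.9, 0.0, 96.0]
force: [1.8, 0.4, 0.4]
grip_width: 0.0255
grasp_force: 50.0
```

>>> {"fn": "jog_arm", "kwargs": {
  "motion": [
    [[0, 0, -0.05, 0, 0, 0, 1], [0, 0, -0.12, 0, 0, 0, 1], [0, 0, -0.2, 0, 0, 0, 1], [0, 0, -0.28, 0, 0, 0, 1], [0, 0, -0.36, 0, 0, 0, 1]]
  ]
}}

```text
time_s: 25.0
tool_pos: [0.4757, -0.0528, 0.0704]
tool_rot: [-180.0, -0.0, 96.0]
force: [0.5, 0.8, -2.4]
grip_width: 0.0255
grasp_force: 50.0
```

>>> {"fn": "jog_arm", "kwargs": {
  "motion": [
    [[0, 0, -0.1, 0, 0, 0, 1], [0, 0, -0.2, 0, 0, 0, 1], [0, 0, -0.3, 0, 0, 0, 1], [0, 0, -0.4, 0, 0, 0, 1], [0, 0, -0.5, 0, 0, 0, 1]]
  ]
}}

```text
time_s: 25.5
tool_pos: [0.476, -0.0529, 0.1206]
tool_rot: [180.0, -0.0, 96.0]
force: [0.5, -0.2, -1.7]
grip_width: 0.0257
grasp_force: 50.0
```

>>> {"fn": "jog_arm", "kwargs": {
  "motion": [
    [[0, 0, -0.07, 0, 0, 0, 1], [0, 0, -0.12, 0, 0, 0, 1], [0, 0, -0.15, 0, 0, 0, 1], [0, 0, -0.15, 0, 0, 0, 1], [0, 0, -0.15, 0, 0, 0, 1]]
  ]
}}

```text
time_s: 26.0
tool_pos: [0.4757, -0.0529, 0.1344]
tool_rot: [-180.0, 0.0, 96.0]
force: [0.2, -0.1, -2.2]
grip_width: 0.0255
grasp_force: 50.0
```

```bash
python3 - <<'E'
from h import *
o=env.get_obs();print(o["tool_pos"],o["force"],o["wrist_torque"],o["grasp_force"])
im,d,K,T=cam("scene"); save("s2",im[130:400,150:520]); P=cloud(d,K,T)
hsv=cv2.cvtColor(im,cv2.COLOR_RGB2HSV)
for c,lo,hi in(("teal",(82,110,40),(100,255,255)),("orange",(4,150,120),(16,255,255))):
    m=(cv2.inRange(hsv,lo,hi)>0)&(d>0)&(P[...,0]<.6)&(P[...,0]>.35)&(P[...,2]>.005)
    k,L,st,ce=cv2.connectedComponentsWithStats(m.astype(np.uint8))
    for j in range(1,k):
        if st[j,4]>8: p=P[L==j]; print(c,ce[j].round(),st[j,4],np.median(p,0).round(4),p.min(0).round(3),p.max(0).round(3))
im,d,K,T=cam("wrist"); P=cloud(d,K,T)
q=P[(d>0)&(P[...,2]>.1)&(P[...,2]<.17)&(P[...,1]>-.03)&(abs(P[...,0]-.47)<.03)]
for a in np.arange(-.02,.14,.02):
    s=q[abs(q[:,1]-a)<.01]
    if len(s)>20: print(round(a,2),np.percentile(s[:,2],95).round(4),s[:,0].mean().round(4))
E
```

```text
[ 0.47574128 -0.05287294  0.13438356] [ 0.17170069 -0.09616745 -2.18921562] [0.01036429 0.1000479  0.01179774] 49.98259898275137
teal [392. 239.] 485 [ 0.4917 -0.2706  0.1473] [ 0.452 -0.283  0.132] [ 0.539 -0.23   0.15 ]
orange [321. 212.] 16 [ 0.4785 -0.0941  0.1595] [ 0.476 -0.1    0.156] [ 0.481 -0.084  0.162]
orange [316. 222.] 47 [ 0.4586 -0.0966  0.1423] [ 0.454 -0.103  0.134] [ 0.464 -0.085  0.147]
-0.02 0.1544 0.4721
0.0 0.1541 0.4697
0.02 0.1544 0.4674
0.04 0.1547 0.4651
0.06 0.1549 0.4641
```

View pics/s2.png

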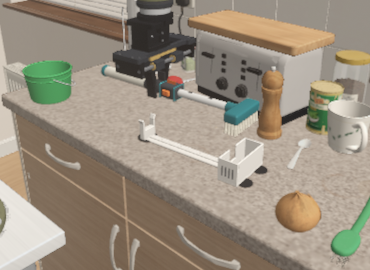

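The brush is level and clear of the dock, lifted about 10 cm and still extended. In the crop the head is at (240,112) and the empty dock runs from (150,130) to (240,160). The bystanders have not moved.

```bash
python3 -c "
from h import *
print(env.sign_off())"
```

```text
the job is handed in; nothing more can be done
None
```

The job is handed in: both carrot ends are in the pot, and the brush, locked at the second stop, is held level by its sleeve about 10 cm up; my first grasp at a carrot missed but disturbed nothing.

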